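# Put the service spanners back into the tapered rack by size

### The arm

A 7-joint arm with a two-finger parallel gripper is mounted at the origin on a cart in front of the work surface, level with it; the furniture and walls round the work are solid. World frame = base frame: x ahead of the robot, y to its left, z up, the work surface at z = 0. Lengths are in m, angles in rad, forces in N, time in s.
With the tool pointing down it reaches from about 0.425 to 0.875 m from the base axis. Payload 4.7 kg.
Tool frame: the origin (TCP) lies midway between the tips of the shut fingers; the grasp point (between the pads) lies 19 mm behind it; z points along the fingers, y is the line along which they close (so a half turn about z gives the same grasp; the last joint's range is limited). The gripper opens to 87 mm and grips with 3 to 60 N. Pads are 19 mm wide; open, the fingers measure 117 mm over their backs; the gripper's body (75 mm by 190 mm) begins 51 mm behind the grasp point.
Start: joints at [1.136, 0.321, -0.07, 1.45, 0.023, 1.371, -0.057], TCP at [0.282, -0.586, 0.223] pointing down, gripper open.
Joint ranges: [-2.86, 2.86], [-0.3, 2.09], [-1.38, 1.24], [0.06, 2.45], [-1.56, 4.7], [0.09, 2.05], [-2.69, 2.69]. Speed limits (rad/s): [2.57, 2.57, 3.14, 3.14, 3.14, 3.14, 3.14].

### API

Orientations are given as a rotation vector (axis times angle).
In Python, from bench import ctrl gives the robot as it stands. The module is installed in compiled form; this text tells all that it offers.
- The arm moves only by the shell command python3 -m handwheel 'ROWS' [FORCE]. ROWS is JSON, a list of rows, each a list of 7 numbers: the finger opening in m, from 0 to 0.087, then the shift along the tool's x, y, z in m, then the turn, a rotation vector about the tool's x, y, z in degrees. A call has 1 to 12 rows; each row shifts and turns the commanded pose from where the row before left it, along the tool's axes as they then stand; what a row does not reach is not made up. A row lasts 1/8 s, in which the tool goes at most 62.5 mm and 10.7 degrees, less where a joint would pass 70% of its speed; a pose out of reach is approached as far as the arm can. A call is refused whole if a number of a shift passes 0.0625 or a number of a turn 10.7, either way. A call with a gripper value outside its range is refused whole. The fingers move at their own pace and stop on an object; FORCE is the grip in N (left out, the last holds). Time passes only in rows, so rows that do not move let the fingers close. It gives the time, the measured TCP pose, the force, the opening and the grip force at its end, in the units of the state.
- ctrl.get_state(): the state, without advancing time (a new reading comes with each control period).
- ctrl.get_image(name): name is "scene" or "side" or "wrist"; returns (picture, depth): 420x560x3 uint8, blue, green, red; 420x560 float32, m along the optical axis (not along the pixel's ray), 0 where there is no reading.
- ctrl.camera_info(name): a dict with "intrinsics" (3x3 intrinsics, pixels), "R" (3x3) and "t" (3): a world point X has camera coordinates R X + t. Camera axes: x right, y down, z forward; pixel columns grow to the right and rows downward; lengths in m; the calibration is good to about 2 mm. The wrist camera is an equidistant fisheye: a pixel r from the principal point sees the ray r / f radians off the axis. A picture is of the moment at which its call begins: read the wrist's pose just before it. camera_info takes no time and is no camera call; for the wrist camera it gives the pose at the moment of the call.
- ctrl.close_job(): hands the job in; it is judged then, once.
The state is a dict: "time": time; "joint_positions": joint angles; "qd": joint speeds; "joint_torque": joint torques, N m; "position": TCP position; "tool_rot": TCP orientation; "ft_force": force on the tool from outside, world axes, zero at the start; "torque": the same for the moment, N m; "grip_width": opening from 0.0 (shut) to 1.0 (fully open); "grip_force": force on a finger pad.
Only numpy, scipy, OpenCV 4.12 (cv2) and the standard library are available. Lean on these libraries where they do the work, as an engineer would, in place of code of your own. Each camera call takes 0.05 s, during which the arm holds its last target. There are 200 camera calls.

### The job

The four open-ended spanners left on the left-hand table after the machine service have to go back into the blue tapered spanner rack on the right-hand table, in order of size: the largest across the widest end, then each next smaller one in the next slot, down to the smallest across the narrow end. Lay each one flat across both rails with its shank fully down in the two facing notches and its heads outside the rails. Leave the oil bottle and the spool of thread standing where they are.

Things in the scene. Friction and masses are not known exactly. Their poses are not given: they have to be found in the camera images.
- spanner_1: largest of four alike dark steel double open-ended spanners lying flat on the left-hand table: 182 mm long, 7 mm thick, straight shank 14 mm wide, a round open head 37 mm wide at each end, beginning 59 mm from the middle; same either way round. Origin: middle of the underside, below the centre of mass; x along the length, z up. Grip across the shank at the middle.
- spanner_2: second largest of four alike dark steel double open-ended spanners lying flat on the left-hand table: 158 mm long, 7 mm thick, straight shank 12 mm wide, a round open head 32 mm wide at each end, beginning 51 mm from the middle; same either way round. Origin: middle of the underside, below the centre of mass; x along the length, z up. Grip across the shank at the middle.
- spanner_3: second smallest of four alike dark steel double open-ended spanners lying flat on the left-hand table: 134 mm long, 7 mm thick, straight shank 10.5 mm wide, a round open head 27 mm wide at each end, beginning 43 mm from the middle; same either way round. Origin: middle of the underside, below the centre of mass; x along the length, z up. Grip across the shank at the middle.
- spanner_4: smallest of four alike dark steel double open-ended spanners lying flat on the left-hand table: 110 mm long, 7 mm thick, straight shank 9 mm wide, a round open head 23 mm wide at each end, beginning 35 mm from the middle; same either way round. Origin: middle of the underside, below the centre of mass; x along the length, z up. Grip across the shank at the middle.
- slot_1: slot at the wide end of the rack, for the largest spanner: facing notches in both rails (5 mm thick, 102 mm over their outsides here, nothing between), 22 mm wide at the floor, 12 mm wider 11 mm above; slots 46 mm apart. Origin: midway between them at floor height, 24 mm over the table; a seated spanner's origin lies here; x along the spanner, y to the wide end, z up. Blue fixed rack.
- slot_2: slot next to the wide end, for the second largest spanner: facing notches in both rails (5 mm thick, 86 mm over their outsides here, nothing between), 20 mm wide at the floor, 12 mm wider 11 mm above; slots 46 mm apart. Origin: midway between them at floor height, 24 mm over the table; a seated spanner's origin lies here; x along the spanner, y to the wide end, z up. Blue fixed rack.
- slot_3: slot next to the narrow end, for the second smallest spanner: facing notches in both rails (5 mm thick, 71 mm over their outsides here, nothing between), 18.5 mm wide at the floor, 12 mm wider 11 mm above; slots 46 mm apart. Origin: midway between them at floor height, 24 mm over the table; a seated spanner's origin lies here; x along the spanner, y to the wide end, z up. Blue fixed rack.
- slot_4: slot at the narrow end of the rack, for the smallest spanner: facing notches in both rails (5 mm thick, 55 mm over their outsides here, nothing between), 17 mm wide at the floor, 12 mm wider 11 mm above; slots 46 mm apart. Origin: midway between them at floor height, 24 mm over the table; a seated spanner's origin lies here; x along the spanner, y to the wide end, z up. Blue fixed rack.
- oil_bottle: plastic oil bottle with a red spout, 46 mm across and 128 mm tall, standing on the left-hand table among the spanners; not to be moved. Origin: centre of its foot, z up.
- spool_3: small spool of thread, 35 mm across and 49 mm tall, standing near the rack; not to be moved. Origin: centre of its foot, z up.
Not all that is in view belongs to the job. Leave any green look-alike of the spanner_2 alone.

How it is judged:
By the outcome, as a careful person would: the job done as asked, in the order asked, and still so for the second after the job is handed in, with the robot touching nothing.
It also fails if it takes over 128 s, if anything falls off the work surface, if the arm or the gripper's body presses on something with over 40 N, if the wrist force passes 120 N, or if a joint passes its speed limit or range.

## Working session

There is one attempt and no reset: what is moved stays moved. The work goes in short steps, Python scripts to look and compute and a shell command to move; the robot and the scene stay as the last step left them, time stands still between calls to the robot, and variables do not carry over. Pictures are saved under pics/ and viewed, at most 14 in all, crops included, and the job is handed in when it is done.

```bash
mkdir -p pics; cat > h.py <<'E'
import numpy as np, cv2
from bench import ctrl
from scipy.spatial.transform import Rotation as R
def grab(n):
    ci=ctrl.camera_info(n); im,d=ctrl.get_image(n); return im,d,ci
E
python3 - <<'E'
from h import *
s=ctrl.get_state(); print({k:np.round(v,3) for k,v in s.items()})
for n in("scene","side"):
    im,d,ci=grab(n); cv2.imwrite(f"pics/{n}0.png",im); np.savez(f"{n}0.npz",im=im,d=d,K=ci["intrinsics"],R=ci["R"],t=ci["t"])
    print(n,ci["intrinsics"],-np.array(ci["R"]).T@ci["t"])
print(R.from_rotvec(s["tool_rot"]).as_matrix().round(2))
E
```

```text
{'time': np.float64(0.0), 'joint_positions': array([ 1.136,  0.322, -0.07 ,  1.452,  0.023,  1.371, -0.057]), 'qd': array([-0.   , -0.   ,  0.   ,  0.   ,  0.002,  0.001,  0.001]), 'joint_torque': array([ 1.0000e-03, -4.9129e+01, -4.0300e-01, -3.1252e+01, -6.4000e-02,
        4.4000e-02,  0.0000e+00]), 'position': array([ 0.282, -0.585,  0.221]), 'tool_rot': array([-3.061e+00, -6.990e-01,  1.000e-03]), 'ft_force': array([ 0.834,  0.212, -0.501]), 'torque': array([ 0.041, -0.002, -0.01 ]), 'grip_force': np.float64(0.0), 'grip_width': np.float64(1.002)}
scene [[410.42268702   0.         279.88513691]
 [  0.         410.42268702 208.2462575 ]
 [  0.           0.           1.        ]] [-0.44938691  0.51581977  0.6890867 ]
side [[400.18618515   0.         282.39456779]
 [  0.         400.18618515 210.9830411 ]
 [  0.           0.           1.        ]] [0.46927091 0.85882857 0.7580809 ]
[[ 0.9   0.43 -0.  ]
 [ 0.43 -0.9   0.  ]
 [-0.   -0.   -1.  ]]
```

View pics/scene0.png

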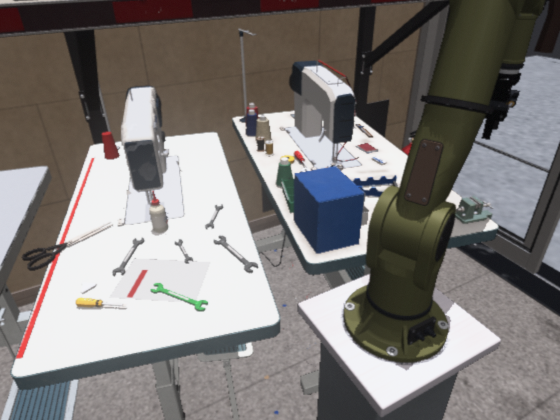

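View pics/side0.png

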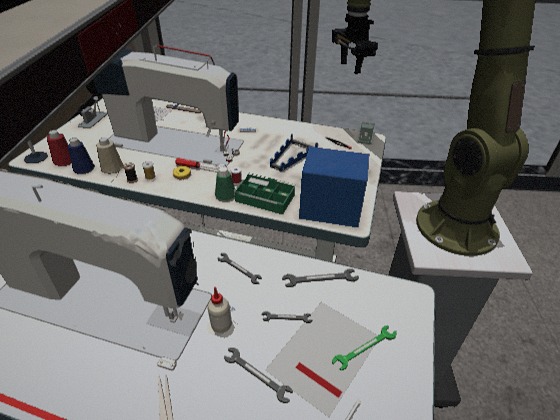

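The scene view shows the four dark spanners at about (128,256), (183,250), (214,215) and (235,253), the green one at (180,295), and the rack partly hidden behind the blue box at (375,182). In the side view the spanners are at (239,267), (320,277), (287,317) and (257,374), the bottle is at (219,312), and the rack is at (295,152), partly behind the box.

```bash
cat >> h.py <<'E'
def rays(uv,K,Rm,t):
    K,Rm,t=map(np.asarray,(K,Rm,t)); uv=np.asarray(uv,float)
    d=np.c_[(uv-K[:2,2])/[K[0,0],K[1,1]],np.ones(len(uv))]@Rm; return -Rm.T@t,d
def plane(uv,K,Rm,t,z):
    c,d=rays(uv,K,Rm,t); return c+d*((z-c[2])/d[:,2])[:,None]
def cloud(d,K,Rm,t):
    v,u=np.mgrid[:d.shape[0],:d.shape[1]]; c,r=rays(np.c_[u.ravel(),v.ravel()],K,Rm,t); return (c+r*d.ravel()[:,None]).reshape(*d.shape,3)
E
python3 - <<'E'
from h import *
seeds={"scene":[(128,256),(183,250),(214,215),(235,253)],"side":[(257,374),(287,317),(239,267),(320,277)]}
for n in seeds:
    f=np.load(n+"0.npz"); im,d,K,Rm,t=[f[k] for k in("im","d","K","R","t")]
    P=cloud(d,K,Rm,t)
    g=im.max(2); m=((g<150)).astype(np.uint8)
    nl,L,st,ce=cv2.connectedComponentsWithStats(m)
    for u,v in seeds[n]:
        l=np.bincount(L[v-6:v+7,u-6:u+7].ravel(),minlength=nl)[1:].argmax()+1
        vv,uu=np.where(L==l); W=plane(np.c_[uu,vv],K,Rm,t,0.0035)[:,:2]
        r=cv2.minAreaRect(W.astype(np.float32)); b=cv2.boxPoints(r)
        e=max((b[1]-b[0],b[2]-b[1]),key=np.linalg.norm); 
        print(n,(u,v),len(uu),np.round(r[0],4),np.round(sorted(r[1]),3),"ang",round(np.degrees(np.arctan2(e[1],e[0]))%180,1),"z depth med",np.median(P[vv,uu,2]).round(4))
    # blue
    hsv=cv2.cvtColor(im,cv2.COLOR_BGR2HSV); bm=cv2.inRange(hsv,(105,90,30),(130,255,255))
    nl,L,st,ce=cv2.connectedComponentsWithStats(bm)
    for l in range(1,nl):
        if st[l,4]>40: 
            p=P[L==l]; p=p[np.isfinite(p).all(1)]; print("blue",n,ce[l].round(),st[l,4],np.percentile(p,[2,98],axis=0).round(3).tolist())
    # obstacles height map top
    q=P[(P[...,2]>-.3)&(d>0)]; 
    H={}
    for x,y,z in q:
        if -.3<x<1.1 and -.9<y<.8: k=(int(x//.1),int(y//.1)); H[k]=max(H.get(k,-9),z)
    print("rows y .7..-.9; cols x -.3..1.0")
    for j in range(7,-10,-1): print(f"{j/10:5.1f}"," ".join(f"{H[(i,j)]:5.2f}" if (i,j) in H else "  .  " for i in range(-3,11)))
E
```

```text
scene (128, 256) 170 [0.5182 0.4667] [0.031 0.16 ] ang 147.6 z depth med 0.0055
scene (183, 250) 27 [0.5073 0.3301] [0.02  0.022] ang 16.6 z depth med 0.0054
scene (214, 215) 70 [0.5865 0.1972] [0.024 0.127] ang 144.9 z depth med 0.0055
scene (235, 253) 238 [0.3882 0.2131] [0.036 0.187] ang 9.8 z depth med 0.0063
blue scene [331. 207.] 5027 [[0.258, -0.349, 0.01], [0.506, 0.023, 0.167]]
rows y .7..-.9; cols x -.3..1.0
  0.7   .     .     .     .     .    0.00  0.00  0.00  0.01  0.01  0.00  0.00  0.00  0.00
  0.6   .     .     .     .     .    0.00  0.02  0.00  0.01  0.01  0.54  0.00  0.00  0.00
  0.5   .     .     .     .    0.00  0.00  0.02  0.01  0.00  0.01  0.60  0.60  0.60  0.00
  0.4   .     .     .     .    0.00  0.01  0.01  0.01  0.01  0.26  0.60  0.60  0.52  0.49
  0.3   .     .     .     .    0.00  0.01  0.01  0.01  0.10  0.29  0.60  0.52  0.51  0.44
  0.2   .     .     .     .    0.00  0.01  0.01  0.01  0.01  0.24  0.60  0.30  0.30  0.30
  0.1   .    0.00  0.02  0.02  0.00  0.00  0.01  0.00  0.01  0.01  0.59  0.00  0.01  0.01
  0.0   .    0.02  0.42  0.42  0.02  0.17  0.17 
[... 2245 characters left out ...]
  0.00  0.56  0.01  0.17  0.17  0.17  0.05  0.10  0.01  0.02  0.06  0.12
 -0.3   .     .     .     .    0.01  0.01 -0.28  0.04  0.04  0.26  0.26  0.03  0.01  0.12
 -0.4   .     .     .     .    0.01  0.01  0.04  0.04  0.04  0.28  0.33  0.35  0.35  0.30
 -0.5   .     .     .     .    0.07  0.34  0.01  0.04  0.01  0.01  0.29  0.31  0.31  0.30
 -0.6   .     .     .     .    0.01  0.46  0.45  0.01  0.01  0.02  0.01  0.01  0.01  0.01
 -0.7   .     .     .     .     .    0.30  0.34  0.00  0.01  0.01  0.00  0.02  0.02  0.01
 -0.8   .     .     .     .     .     .     .     .     .     .     .     .    0.00  0.01
 -0.9   .     .     .     .     .     .     .     .     .     .     .     .     .     .
```

```bash
python3 - <<'E'
from h import *
f=np.load("side0.npz"); a=f["im"][115:205,230:400]; cv2.imwrite("pics/side_rack.png",cv2.resize(a,None,fx=4.5,fy=4.5,interpolation=cv2.INTER_CUBIC))
E
```

```text
(no output)
```

View pics/side_rack.png

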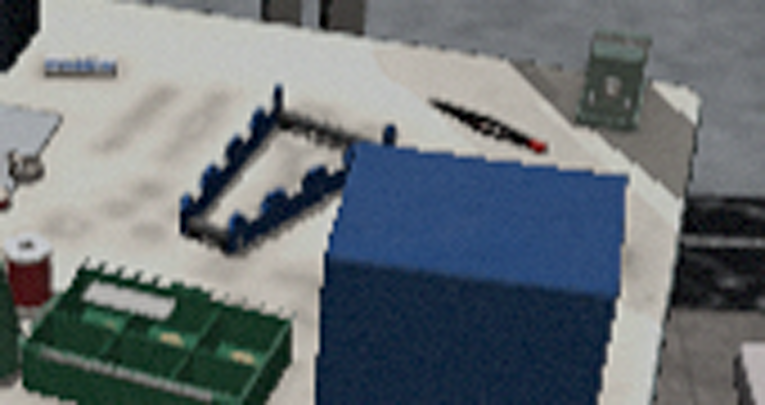

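The crop shows the blue rack with its narrow end at about (210,235), near the side camera, and its wide end at the far right, where the last notches are hidden behind the box corner at (350,160). The wrist camera will have to measure the rack.

```bash
python3 -m handwheel '[[0.05,0.03,-0.006,-0.01,0,0,0],[0.05,0.045,-0.01,-0.02,0,0,0],[0.05,0.045,-0.01,-0.02,0,0,0],[0.05,0.045,-0.01,-0.02,0,0,0],[0.05,0.035,-0.008,-0.01,0,0,0],[0.05,0,0,0,0,0,0],[0.05,0,0,0,0,0,0]]' 
python3 - <<'E'
from h import *
im,d,ci=grab("wrist"); cv2.imwrite("pics/w1.png",im); np.savez("w1.npz",im=im,d=d,K=ci["intrinsics"],R=ci["R"],t=ci["t"])
print(ci); s=ctrl.get_state(); print(s["position"],s["tool_rot"],s["joint_positions"])
for n in("scene","side"):
    f=np.load(n+"0.npz"); P=cloud(f["d"],f["K"],f["R"],f["t"]).reshape(-1,3)
    for nm,(x0,x1,y0,y1) in dict(S3=(.55,.75,.1,.35),bot=(.45,.6,.25,.45),rack=(.45,.75,-.6,-.2)).items():
        print(n,nm)
        for y in np.arange(y1-.025,y0-.001,-.025):
            r=[]
            for x in np.arange(x0,x1,.025):
                k=(P[:,0]>=x)&(P[:,0]<x+.025)&(P[:,1]>=y)&(P[:,1]<y+.025); r.append(f"{P[k,2].max():5.2f}" if k.any() else "  .  ")
            print(f"{y:6.3f}"," ".join(r))
E
```

```text
time: 0.98
position: [0.4421, -0.4598, 0.3018]
tool_rot: [-3.063, -0.698, 0.003]
ft_force: [-0.6, 0.5, -0.5]
grip_width: 0.578
grip_force: 0.0
{'intrinsics': array([[325.1922621 ,   0.        , 280.84849644],
       [  0.        , 325.1922621 , 209.41672129],
       [  0.        ,   0.        ,   1.        ]]), 'R': array([[ 0.43344078, -0.90118064, -0.00159658],
       [-0.86696457, -0.41746614,  0.27220297],
       [-0.24597057, -0.11659969, -0.96223853]]), 't': array([-0.60578126,  0.13749326,  0.52261139])}
[ 0.4414772  -0.46035615  0.30170222] [-3.06307224e+00 -6.95633214e-01  2.87077901e-03] [ 0.89972742  0.27878933 -0.17338808  1.35131117  0.04875713  1.51700961
 -0.39395222]
scene S3
 0.325  0.00  0.08  0.10  0.26  0.27  0.28  0.29  0.60
 0.300  0.00  0.00  0.00  0.00  0.27  0.29  0.29  0.60
 0.275  0.00  0.00  0.00  0.00  0.00  0.24  0.28  0.60
 0.250  0.00  0.00  0.00  0.00  0.03  0.03  0.00  0.59
 0.225  0.01  0.00  0.00  0.00  0.00  0.00  0.00  0.59
 0.200  0.01  0.01  0.00  0.00  0.00  0.00  0.00  0.59
 0.175  0.00  0.01  0.01  0.01  0.00  0.00  0.00  0.59
 0.150  0.00  
[... 3262 characters left out ...]
0.01  0.04  0.03  0.01  0.01  0.01  0.01  0.01  0.01  0.28  0.29  0.32
-0.425  0.02  0.03  0.01  0.01  0.01  0.01  0.01  0.01  0.01  0.01  0.01  0.29
-0.450  0.02  0.04  0.01  0.01  0.01  0.01  0.01  0.01  0.01  0.01  0.01  0.01
-0.475  0.01  0.01  0.01  0.01  0.01  0.01  0.01  0.01  0.01  0.01  0.01  0.01
-0.500  0.01  0.01  0.01  0.01  0.01  0.01  0.01  0.01  0.01  0.01  0.01  0.00
-0.525  0.01  0.01  0.01  0.01  0.01  0.01  0.01  0.01  0.02  0.01  0.01   .  
-0.550  0.01  0.01  0.01  0.01  0.01  0.01  0.01  0.01  0.01  0.01  0.00   .  
-0.575  0.01  0.01  0.01  0.01  0.01  0.01  0.01  0.01  0.01  0.01   .     .  
-0.600  0.01  0.01  0.01  0.01  0.01  0.01  0.01  0.01  0.01  0.00   .     .
```

View pics/w1.png

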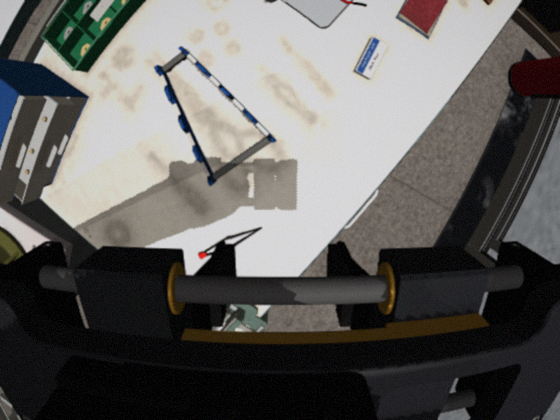

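The wrist view shows the whole rack: its narrow end runs from (158,70) to (184,50) and its wide end from (210,180) to (272,138). I'll locate it with the fisheye model and depth, then look again from closer.

```bash
cat >> h.py <<'E'
def fish(uv,K,Rm,t):
    K,Rm,t=map(np.asarray,(K,Rm,t)); p=(np.asarray(uv,float)-K[:2,2])/K[0,0]; r=np.linalg.norm(p,axis=1)+1e-12
    d=np.c_[p*(np.sin(r)/r)[:,None],np.cos(r)]; return -Rm.T@t,d@Rm
def fplane(uv,K,Rm,t,z):
    c,d=fish(uv,K,Rm,t); return c+d*((z-c[2])/d[:,2])[:,None]
def fcloud(dp,K,Rm,t):
    v,u=np.mgrid[:dp.shape[0],:dp.shape[1]]; K=np.asarray(K);uv=np.c_[u.ravel(),v.ravel()]
    r=np.linalg.norm((uv-K[:2,2])/K[0,0],axis=1); c,d=fish(uv,K,Rm,t)
    return (c+d*(dp.ravel()/np.maximum(np.cos(r),.05))[:,None]).reshape(*dp.shape,3)
def wrist(name):
    im,d,ci=grab("wrist"); cv2.imwrite(f"pics/{name}.png",im); np.savez(f"{name}.npz",im=im,d=d,K=ci["intrinsics"],R=ci["R"],t=ci["t"]); return im,d,(ci["intrinsics"],ci["R"],ci["t"])
def load(name):
    f=np.load(name+".npz"); return f["im"],f["d"],(f["K"],f["R"],f["t"])
def goto(x,y,z=None,yaw=None):
    s=ctrl.get_state(); M=R.from_rotvec(s["tool_rot"]).as_matrix(); p=s["position"]
    print("tool shift mm",(M.T@(np.array([x,y,p[2] if z is None else z])-p)*1e3).round(1),"pos",p.round(4),"yaw(tool x)",np.degrees(np.arctan2(M[1,0],M[0,0])).round(2),"tilt",np.degrees(np.arccos(-M[2,2])).round(2))
    if yaw is not None: print("turn about tool z deg",[round(-((yaw+k-np.degrees(np.arctan2(M[1,0],M[0,0]))+180)%360-180),1) for k in(0,180)],"j7",s["joint_positions"][6].round(2))
E
python3 - <<'E'
from h import *
im,d,c=load("w1"); s=ctrl.get_state(); M=R.from_rotvec(s["tool_rot"]).as_matrix()
cp=-c[1].T@c[2]; print("cam",cp,"in tool",M.T@(cp-s["position"]))
uv=np.array([(158,70),(184,50),(210,180),(272,138)])
print(fplane(uv,*c,.035).round(4))
P=fcloud(d,*c); print(P[[100,300],[250,0]].round(3), np.median(P[60:120,280:330,2]))
hsv=cv2.cvtColor(im,cv2.COLOR_BGR2HSV); b=cv2.inRange(hsv,(100,80,30),(130,255,255))>0
b[:, :140]=0; b[200:]=0; b[:,290:]=0
q=P[b]; print(len(q),np.percentile(q,[1,50,99],axis=0).round(4))
E
```

```text
cam [ 0.51031911 -0.42758323  0.46448356] in tool [ 7.59731737e-02  2.78834508e-05 -1.62908299e-01]
[[ 0.5056 -0.2437  0.035 ]
 [ 0.544  -0.2668  0.035 ]
 [ 0.3962 -0.3745  0.035 ]
 [ 0.4833 -0.4269  0.035 ]]
[[ 0.517 -0.375 -0.   ]
 [ 0.446 -0.381  0.415]] 0.0005613742318957837
847 [[ 0.3931 -0.4279  0.0093]
 [ 0.4803 -0.3106  0.0295]
 [ 0.5447 -0.2395  0.0371]]
```

```bash
python3 - <<'E'
from h import *
for n in("scene","side"):
    f=np.load(n+"0.npz"); P=cloud(f["d"],f["K"],f["R"],f["t"]).reshape(-1,3)
    q=P[(P[:,2]>.155)&(P[:,2]<.18)&(P[:,0]>.2)&(P[:,0]<.55)&(abs(P[:,1]+.13)<.2)]
    r=cv2.minAreaRect(q[:,:2].astype(np.float32)); print(n,cv2.boxPoints(r).round(3).tolist(),q[:,2].max())
E
```

```text
scene [[0.2529999911785126, -0.10999999940395355], [0.4259999990463257, -0.13699999451637268], [0.44699999690055847, -0.0020000000949949026], [0.27399998903274536, 0.026000000536441803]] 0.16826382746546542
side [[0.2590000033378601, -0.10999999940395355], [0.4259999990463257, -0.13600000739097595], [0.4480000138282776, -0.0], [0.2809999883174896, 0.026000000536441803]] 0.17152036877425358
```

```bash
python3 -m handwheel '[[0.05,0.022,-0.047,0.06,0,0,0],[0.05,0.022,-0.047,0.06,0,0,0],[0.05,0.022,-0.047,0.06,0,0,0],[0.05,0,0,0,0,0,9.2],[0.05,0,0,0,0,0,9.2],[0.05,0,0,0,0,0,9.2],[0.05,0,0,0,0,0,9.2],[0.05,0,0,0,0,0,9.2],[0.05,0,0,0,0,0,9.2],[0.05,0,0,0,0,0,0],[0.05,0,0,0,0,0,0]]' 
python3 - <<'E'
from h import *
wrist("w2"); goto(.5,-.3,yaw=-30)
E
```

```text
time: 2.4
position: [0.441, -0.3372, 0.1605]
tool_rot: [3.039, -0.798, -0.001]
ft_force: [0.3, 0.2, -0.5]
grip_width: 0.576
grip_force: 0.0
tool shift mm [ 33.  -61.2  -0. ] pos [ 0.4412 -0.3371  0.1605] yaw(tool x) -29.43 tilt 0.02
turn about tool z deg [np.float64(0.6), np.float64(-179.4)] j7 -1.5
```

View pics/w2.png

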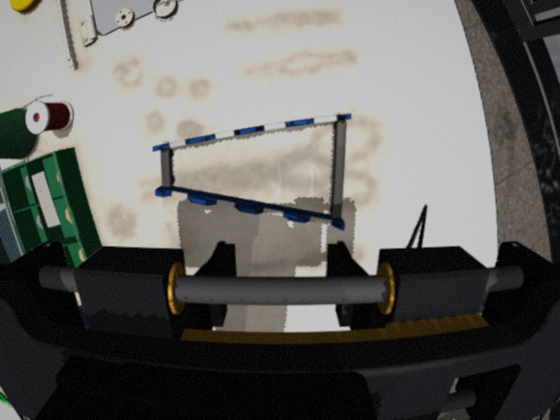

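The rack is seen whole from nearby: the upper rail runs from (158,148) to (348,117), the lower rail from (163,190) to (342,226). There are five teeth on each rail with four notches between them, and the narrow end is on the left. I'll segment the tooth tops in both wrist views.

```bash
python3 - <<'E'
from h import *
for n,box in(("w2",(140,100,365,235)),("w1",(145,40,285,190))):
    im,d,c=load(n); P=fcloud(d,*c); hsv=cv2.cvtColor(im,cv2.COLOR_BGR2HSV)
    b=(cv2.inRange(hsv,(100,80,30),(130,255,255))>0); k=np.zeros_like(b); k[box[1]:box[3],box[0]:box[2]]=1; b&=k
    print(n,"z pct of blue",np.percentile(P[b][:,2],[50,80,90,95,99]).round(4))
    for zt in(.029,):
        nl,L,st,ce=cv2.connectedComponentsWithStats((b&(P[...,2]>zt)).astype(np.uint8))
        for l in range(1,nl):
            if st[l,4]>=6:
                q=P[L==l]; print(l,ce[l].round(1),st[l,4],q.mean(0).round(4),"zmax",q[:,2].max().round(4), "on plane .035",fplane([ce[l]],*c,.035)[0,:2].round(4))
E
python3 - <<'E'
from h import *
im,_,_=load("w2"); cv2.imwrite("pics/w2c.png",cv2.resize(im[100:235,140:365],None,fx=3.5,fy=3.5,interpolation=cv2.INTER_CUBIC))
E
```

```text
w2 z pct of blue [0.0293 0.0351 0.0358 0.0361 0.0369]
2 [346.4 116.1] 37 [ 0.4821 -0.4263  0.0338] zmax 0.0368 on plane .035 [ 0.4822 -0.4261]
3 [299.6 122.3] 107 [ 0.4971 -0.3865  0.0395] zmax 0.3232 on plane .035 [ 0.497  -0.3867]
5 [248.1 130. ] 104 [ 0.5134 -0.3439  0.0346] zmax 0.0373 on plane .035 [ 0.5134 -0.344 ]
6 [199.2 139.1] 114 [ 0.5293 -0.3015  0.0343] zmax 0.0369 on plane .035 [ 0.5292 -0.3017]
7 [158.7 147.2] 54 [ 0.5438 -0.2637  0.0338] zmax 0.0375 on plane .035 [ 0.5436 -0.2642]
8 [160.7 192.7] 61 [ 0.5065 -0.2411  0.0335] zmax 0.0374 on plane .035 [ 0.5065 -0.2418]
9 [200.4 200.3] 148 [ 0.4804 -0.2719  0.0337] zmax 0.0374 on plane .035 [ 0.4805 -0.2724]
11 [247.4 209. ] 113 [ 0.4513 -0.3065  0.034 ] zmax 0.037 on plane .035 [ 0.4514 -0.3067]
14 [296.3 217.7] 111 [ 0.4215 -0.3418  0.0335] zmax 0.0374 on plane .035 [ 0.4219 -0.342 ]
16 [340.  225.7] 39 [ 0.3938 -0.3743  0.0331] zmax 0.0363 on plane .035 [ 0.3945 -0.3743]
w1 z pct of blue [0.0295 0.0349 0.0358 0.0362 0.0371]
1 [182.5  49.5] 26 [ 0.544  -0.2641  0.0341] zmax 0.0378 on plane .035 [ 0.5439 -0.2645]
2 [201.6  68.2] 57 [ 0.53   -0.301   0.0345] zmax 0.0379 on plane .035 [ 0.53   -0.3012]
3 [157.1  69.2] 29 [ 0.5061 -0.2412  0.0332] zmax 0.0369 on plane .035 [ 0.5061 -0.242 ]
4 [168.4  94.2] 66 [ 0.4802 -0.2723  0.0337] zmax 0.0375 on plane .035 [ 0.4803 -0.2727]
5 [225.4  91.8] 54 [ 0.5133 -0.3447  0.0343] zmax 0.0371 on plane .035 [ 0.5133 -0.3449]
6 [249.  115.8] 48 [ 0.4971 -0.387   0.0344] zmax 0.037 on plane .035 [ 0.4971 -0.387 ]
7 [182.1 123.7] 55 [ 0.4507 -0.3074  0.0335] zmax 0.0379 on plane .035 [ 0.4509 -0.3078]
8 [271.1 138.3] 25 [ 0.4823 -0.426   0.0329] zmax 0.0365 on plane .035 [ 0.4824 -0.426 ]
10 [196.2 153.7] 53 [ 0.4211 -0.3423  0.0332] zmax 0.0367 on plane .035 [ 0.4215 -0.3426]
11 [209.9 181.4] 25 [ 0.3939 -0.375   0.0333] zmax 0.0365 on plane .035 [ 0.3943 -0.3752]
```

View pics/w2c.png

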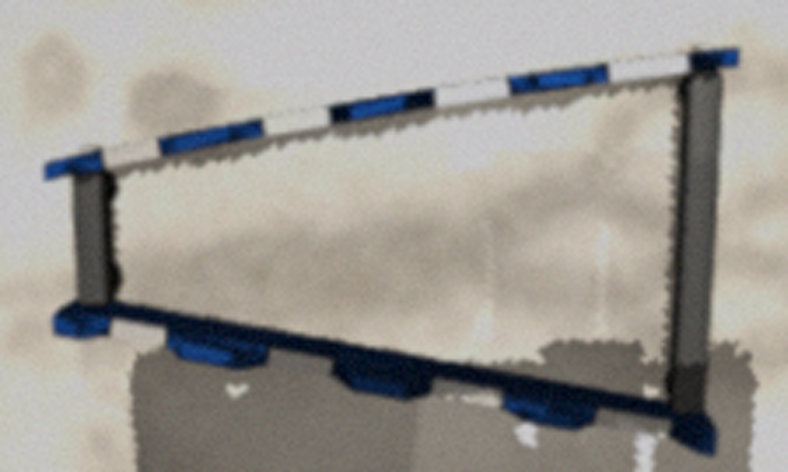

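The crop confirms four clear notches, with the narrow end on the left. Both wrist views agree to about 1 mm, with tops at z≈0.035, so the floor is at about 0.024 as the text says. Slot centres: s1 (.4475,-.384), s2 (.471,-.345), s3 (.494,-.306), s4 (.517,-.267), with the spanner axis at yaw -30.5°.

Next I'll cross to the left table above the box.

```bash
python3 -m handwheel '[[0.06,0,0,-0.06,0,0,0],[0.06,0,0,-0.06,0,0,0],[0.06,-0.03,-0.052,-0.005,0,0,0],[0.06,-0.03,-0.052,-0.005,0,0,0],[0.06,-0.03,-0.052,-0.005,0,0,0],[0.06,-0.03,-0.052,-0.005,0,0,0],[0.06,-0.03,-0.052,0,0,0,0],[0.06,-0.03,-0.052,0,0,0,0],[0.06,-0.03,-0.052,0,0,0,0],[0.06,-0.03,-0.052,0,0,0,0],[0.06,-0.03,-0.052,0,0,0,0],[0.06,-0.03,-0.052,0,0,0,0]]' 
python3 - <<'E'
from h import *
goto(.38,.29,.30,yaw=9.7)
E
```

```text
time: 3.95
position: [0.4366, 0.265, 0.3011]
tool_rot: [3.039, -0.796, 0.003]
ft_force: [0.4, -0.9, 0.3]
grip_width: 0.688
grip_force: 0.0
tool shift mm [-61.6   6.    1. ] pos [0.4366 0.265  0.3011] yaw(tool x) -29.37 tilt 0.1
turn about tool z deg [np.float64(-39.1), np.float64(140.9)] j7 -2.69
```

```bash
python3 -m handwheel '[[0.06,-0.03,0.003,0,0,0,0],[0.06,-0.03,0.003,0,0,0,0],[0.06,0,0,0,0,0,-9.8],[0.06,0,0,0,0,0,-9.8],[0.06,0,0,0,0,0,-9.8],[0.06,0,0,0,0,0,-9.7],[0.06,0,0,0,0,0,0],[0.06,0,0,0,0,0,0]]' 
python3 - <<'E'
from h import *
wrist("w3"); goto(.3895,.2125,yaw=9.7)
E
```

```text
time: 4.95
position: [0.396, 0.2807, 0.3033]
tool_rot: [-3.126, -0.26, -0.004]
ft_force: [0.6, -0.2, 0.6]
grip_width: 0.69
grip_force: 0.0
tool shift mm [-17.7  66.2  -0.4] pos [0.396  0.2807 0.3034] yaw(tool x) 9.51 tilt 0.33
turn about tool z deg [np.float64(-0.2), np.float64(179.8)] j7 -2.01
```

View pics/w3.png

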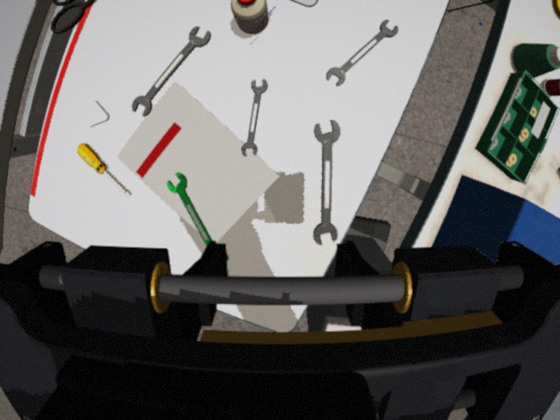

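The wrist view shows spanner_1 at (327,183), spanner_4 at (255,117), spanner_2 at (172,70), spanner_3 at (362,52) and the bottle at (250,12). I'll measure all four.

```bash
cat > span.py <<'E'
from h import *
def span(name,seeds):
    im,d,c=load(name); P=fcloud(d,*c); m=((P[...,2]>.0035)&(P[...,2]<.012)&(im.max(2)<175)&(np.ptp(im.astype(int),axis=2)<45)).astype(np.uint8)
    m=cv2.morphologyEx(m,cv2.MORPH_CLOSE,np.ones((3,3)))
    nl,L,st,ce=cv2.connectedComponentsWithStats(m)
    for k,(u,v) in seeds.items():
        l=np.bincount(L[v-8:v+9,u-8:u+9].ravel(),minlength=nl)[1:].argmax()+1
        vv,uu=np.where(L==l); W=fplane(np.c_[uu,vv],*c,.006)[:,:2]
        r=cv2.minAreaRect(W.astype(np.float32)); b=cv2.boxPoints(r); e=max((b[1]-b[0],b[2]-b[1]),key=np.linalg.norm); a=np.arctan2(e[1],e[0])
        ax=np.array([np.cos(a),np.sin(a)]); s=(W-r[0])@ax; mid=W[abs(s)<.02]; ng=np.array([-ax[1],ax[0]]); off=(mid-r[0])@ng
        lo,hi=np.percentile(off,[3,97]); ctr=np.array(r[0])+ng*(lo+hi)/2
        print(k,len(uu),"ctr",ctr.round(4),"LxW",np.round(sorted(r[1]),3),"shank w",round(hi-lo,4),"ang",round(np.degrees(a)%180,1),"ztop",np.percentile(P[vv,uu,2],[50,90]).round(4))
E
python3 - <<'E'
from span import *
span("w3",{1:(327,183),4:(255,117),2:(172,70),3:(362,52)}); goto(.3895,.2125)
im,d,c=load("w3"); P=fcloud(d,*c)
# two-view height: side-image ray of S1 centre vs wrist
def tri(uvs,uvw):
    f=np.load("side0.npz"); a=rays([uvs],f["K"],f["R"],f["t"]); b=fish([uvw],*c); d1=a[1][0];d2=b[1][0]
    k=np.linalg.lstsq(np.c_[d1,-d2],b[0]-a[0],rcond=None)[0]; return ((a[0]+k[0]*d1+b[0]+k[1]*d2)/2).round(4)
print(tri((320,277),(327,183)),tri((257,374),(172,70)),tri((287,317),(255,117)),tri((239,267),(362,52)))
E
```

```text
1 1256 ctr [0.3917 0.2146] LxW [0.037 0.185] shank w 0.0137 ang 10.2 ztop [0.0074 0.0086]
4 575 ctr [0.4686 0.3336] LxW [0.023 0.112] shank w 0.009 ang 1.0 ztop [0.0075 0.0087]
2 1040 ctr [0.5219 0.468 ] LxW [0.033 0.162] shank w 0.0124 ang 146.8 ztop [0.0078 0.009 ]
3 744 ctr [0.5935 0.1972] LxW [0.027 0.137] shank w 0.0096 ang 144.6 ztop [0.0075 0.0087]
tool shift mm [-17.7  66.2  -0.4] pos [0.396  0.2807 0.3034] yaw(tool x) 9.51 tilt 0.33
[0.3924 0.2144 0.0072] [5.225e-01 4.655e-01 4.000e-04] [0.4683 0.3317 0.004 ] [0.5903 0.1995 0.0117]
```

Heights come out near 7 mm top, as expected, and the lengths and shank widths match, so the sizes are identified. I'll approach spanner_1.

```bash
python3 -m handwheel '[[0.05,-0.008,0.032,0.04,0,0,-0.4],[0.05,-0.007,0.032,0.04,0,0,-0.3],[0.05,0,0,0.06,0,0,0],[0.05,0,0,0.06,0,0,0],[0.05,0,0,0.04,0,0,0],[0.05,0,0,0.02,0,0,0],[0.05,0,0,0,0,0,0]]' 
python3 - <<'E'
from h import *
goto(.3917,.2146,.003,yaw=10.2)
E
```

```text
time: 5.88
position: [0.3913, 0.2162, 0.0418]
tool_rot: [-3.124, -0.281, 0.002]
ft_force: [-0.3, -0.3, 0.7]
grip_width: 0.578
grip_force: 0.0
tool shift mm [ 0.1  1.9 38.8] pos [0.3913 0.2162 0.0418] yaw(tool x) 10.28 tilt 0.32
turn about tool z deg [np.float64(0.1), np.float64(-179.9)] j7 -2.08
```

```bash
python3 -m handwheel '[[0.05,0,0.002,0.03,0,0,0],[0.05,0,0,0.008,0,0,0],[0.05,0,0,0,0,0,0]]' ; python3 -m handwheel '[[0,0,0,0,0,0,0],[0,0,0,0,0,0,0],[0,0,0,0,0,0,0],[0,0,0,0,0,0,0],[0,0,0,-0.02,0,0,0],[0,0,0,-0.04,0,0,0],[0,0,0,0,0,0,0]]' 35
```

```text
time: 6.25
position: [0.3934, 0.2151, 0.0056]
tool_rot: [-3.124, -0.282, -0.005]
ft_force: [-0.3, 0.4, 0.6]
grip_width: 0.574
grip_force: 0.0
time: 7.12
position: [0.3953, 0.2154, 0.0674]
tool_rot: [-3.124, -0.281, -0.013]
ft_force: [0.5, 0.1, -0.2]
grip_width: 0.006
grip_force: 0.0
```

```bash
python3 - <<'E'
from span import *
s=ctrl.get_state(); print(s["joint_positions"].round(3)); goto(.3917,.2146,.003,yaw=10.2)
im,d,c=wrist("w4"); cv2.imwrite("pics/w4s.png",im)
E
```

```text
[ 0.417  0.107 -0.999  2.087  0.107  0.989 -2.028]
tool shift mm [-4.2  0.5 64.4] pos [0.3953 0.2154 0.0674] yaw(tool x) 10.3 tilt 0.58
turn about tool z deg [np.float64(0.1), np.float64(-179.9)] j7 -2.03
```

View pics/w4s.png

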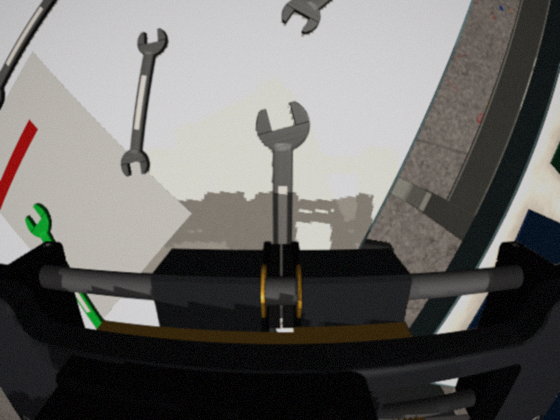

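The spanner is still on the table with its shank in line under the shut fingers, at (283,200): they closed just above it. I'll go lower and feel for the table.

```bash
python3 -m handwheel '[[0.05,-0.004,0,0,0,0,0],[0.05,0,0,0,0,0,0],[0.05,0,0,0,0,0,0],[0.05,0,0,0.03,0,0,0],[0.05,0,0,0.03,0,0,0],[0.05,0,0,0.005,0,0,0],[0.05,0,0,0,0,0,0]]'; python3 -m handwheel '[[0.05,0,0,0.002,0,0,0],[0.05,0,0,0,0,0,0]]';  python3 -m handwheel '[[0.05,0,0,0.002,0,0,0],[0.05,0,0,0,0,0,0]]'
```

```text
time: 8.05
position: [0.3879, 0.2161, 0.0005]
tool_rot: [-3.122, -0.283, 0.0]
ft_force: [-6.6, 2.8, 10.5]
grip_width: 0.567
grip_force: 5.1
time: 8.3
position: [0.3879, 0.2164, 0.0003]
tool_rot: [-3.124, -0.283, 0.001]
ft_force: [-12.4, 1.0, 30.9]
grip_width: 0.569
grip_force: 15.5
time: 8.55
position: [0.388, 0.2164, 0.0001]
tool_rot: [-3.126, -0.283, 0.002]
ft_force: [-20.4, -3.0, 55.7]
grip_width: 0.573
grip_force: 27.9
```

```bash
python3 -m handwheel '[[0.05,0.003,0,-0.004,0,0,0],[0.05,0,0,0,0,0,0]]';  python3 -m handwheel '[[0,0,0,0,0,0,0],[0,0,0,0,0,0,0],[0,0,0,0,0,0,0],[0,0,0,0,0,0,0]]' 35
```

```text
time: 8.8
position: [0.3929, 0.2152, 0.0005]
tool_rot: [-3.123, -0.283, -0.007]
ft_force: [-1.3, 0.8, 8.9]
grip_width: 0.577
grip_force: 4.5
time: 9.3
position: [0.3935, 0.2131, 0.0004]
tool_rot: [-3.126, -0.28, -0.006]
ft_force: [0.5, -3.8, 8.6]
grip_width: 0.212
grip_force: 4.5
```

```bash
python3 -m handwheel '[[0,0,0,0,0,0,0],[0,0,0,0,0,0,0],[0,0,0,0,0,0,0]]';  python3 -m handwheel '[[0,0,0,-0.01,0,0,0],[0,0,0,-0.02,0,0,0],[0,0,0,-0.03,0,0,0],[0,0,0,0,0,0,0]]'
```

```text
time: 9.68
position: [0.3935, 0.2134, 0.0004]
tool_rot: [-3.126, -0.281, -0.006]
ft_force: [0.0, -3.0, 8.6]
grip_width: 0.159
grip_force: 36.0
time: 10.18
position: [0.3934, 0.2149, 0.0615]
tool_rot: [-3.124, -0.281, -0.01]
ft_force: [-0.3, -0.4, -1.9]
grip_width: 0.149
grip_force: 35.0
```

Gripped at about 14 mm width. Now I'll carry it over the box to slot 1.

```bash
python3 -m handwheel '[[0,0.015,0,-0.055,0,0,0],[0,0.015,0,-0.055,0,0,0],[0,0.015,0,-0.055,0,0,0],[0,0.015,0,-0.055,0,0,0],[0,-0.0095,0.055,0,0,0,0],[0,-0.0095,0.055,0,0,0,0],[0,-0.0095,0.055,0,0,0,0],[0,-0.0095,0.055,0,0,0,0],[0,-0.0095,0.055,0,0,0,0],[0,-0.0095,0.055,0,0,0,0],[0,-0.0095,0.055,0,0,0,0],[0,-0.0095,0.055,0,0,0,0]]';  python3 -m handwheel '[[0,-0.009,0.055,0,0,0,0],[0,-0.009,0.055,0,0,0,0],[0,0,0,0,0,0,10.2],[0,0,0,0,0,0,10.2],[0,0,0,0,0,0,10.2],[0,0,0,0,0,0,10],[0,0,0,0,0,0,0],[0,0,0,0,0,0,0]]'
python3 - <<'E'
from span import *
goto(.4475,-.3843,.06,yaw=-30.5); print(ctrl.get_state()["grip_width"])
E
```

```text
time: 11.68
position: [0.4539, -0.2242, 0.276]
tool_rot: [-3.122, -0.282, -0.001]
ft_force: [1.4, -0.5, -1.7]
grip_width: 0.159
grip_force: 35.0
time: 12.68
position: [0.4564, -0.3338, 0.2761]
tool_rot: [-3.028, 0.814, 0.001]
ft_force: [0.8, -0.8, -1.3]
grip_width: 0.155
grip_force: 35.0
tool shift mm [ 18.1  49.5 215.8] pos [ 0.4564 -0.3338  0.2761] yaw(tool x) -30.11 tilt 0.37
turn about tool z deg [np.float64(0.4), np.float64(-179.6)] j7 -1.55
0.1553677045016701
```

```bash
python3 -m handwheel '[[0,0.01,0.025,0.04,0,0,0.4],[0,0.009,0.0245,0.05,0,0,0],[0,0,0,0.06,0,0,0],[0,0,0,0.05,0,0,0],[0,0,0,0.015,0,0,0],[0,0,0,0,0,0,0],[0,0,0,0,0,0,0]]'
python3 - <<'E'
from span import *
goto(.4475,-.3843,.024,yaw=-30.5); im,d,c=wrist("w5"); cv2.imwrite("pics/w5c.png",im)
E
```

```text
time: 13.55
position: [0.4501, -0.3864, 0.0645]
tool_rot: [-3.026, 0.829, -0.008]
ft_force: [-0.2, 0.6, -1.0]
grip_width: 0.156
grip_force: 35.0
tool shift mm [-3.5 -0.3 40.5] pos [ 0.4501 -0.3864  0.0645] yaw(tool x) -30.65 tilt 0.35
turn about tool z deg [np.float64(-0.2), np.float64(179.8)] j7 -1.53
```

View pics/w5c.png

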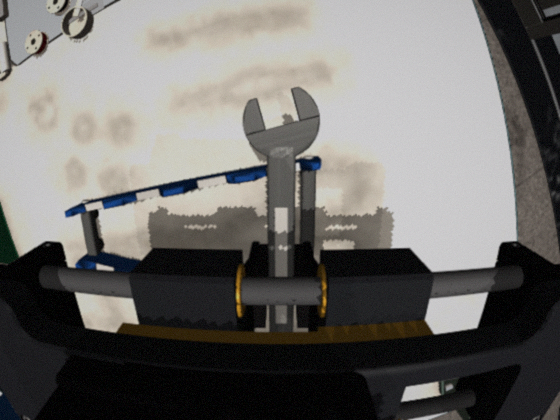

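Spanner_1 hangs over slot 1 with its shank at (283,190) and its head beyond the upper rail at (282,125). It is aligned, so I'll lower it.

```bash
python3 -m handwheel '[[0,-0.002,0,0.02,0,0,0],[0,0,0,0.012,0,0,0],[0,0,0,0.004,0,0,0],[0,0,0,0,0,0,0]]'; python3 -m handwheel '[[0,0,0,0.003,0,0,0],[0,0,0,0,0,0,0]]'
python3 - <<'E'
from span import *
goto(.4475,-.3843,.024,yaw=-30.5)
E
```

```text
time: 14.1
position: [0.447, -0.3841, 0.0263]
tool_rot: [-3.024, 0.829, -0.002]
ft_force: [-0.6, 0.2, -2.8]
grip_width: 0.155
grip_force: 35.0
time: 14.35
position: [0.4476, -0.3845, 0.0244]
tool_rot: [-3.025, 0.83, -0.004]
ft_force: [-1.6, 1.9, 4.4]
grip_width: 0.152
grip_force: 35.0
tool shift mm [-0.2 -0.2  0.4] pos [ 0.4476 -0.3845  0.0244] yaw(tool x) -30.68 tilt 0.31
turn about tool z deg [np.float64(-0.2), np.float64(179.8)] j7 -1.55
```

```bash
python3 - <<'E'
from span import *
im,d,c=load("w2"); P=fcloud(d,*c); q=P[140:200,334:346].reshape(-1,3); print(q.mean(0),np.percentile(q[:,2],[10,50,90]).round(4))
a=np.array([-.508,-.861]); o=(q[q[:,2]>.004][:,:2]-[.4475,-.3843])@a; print(np.percentile(o,[5,50,95]))
E
python3 -m handwheel '[[0.026,0,0,0,0,0,0],[0.026,0,0,0,0,0,0],[0.026,0,0,0,0,0,0],[0.026,0,0,-0.02,0,0,0],[0.026,0,0,-0.05,0,0,0],[0.06,-0.02,0,-0.05,0,0,0],[0.06,-0.02,0,-0.05,0,0,0],[0.06,0,0,0,0,0,0],[0.06,0,0,0,0,0,0]]'
python3 - <<'E'
from span import *
im,d,c=wrist("w6"); cv2.imwrite("pics/w6c.png",im[60:300,120:420])
E
```

```text
[ 0.43775805 -0.3997568   0.01429793] [0.0008 0.0151 0.0162]
[0.01276055 0.01719902 0.02186108]
time: 15.48
position: [0.4121, -0.3645, 0.1937]
tool_rot: [-3.025, 0.83, -0.003]
ft_force: [-0.5, 1.3, -0.6]
grip_width: 0.65
grip_force: 0.0
```

View pics/w6c.png

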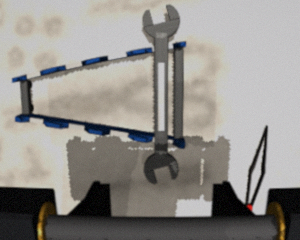

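Spanner_1 lies in slot 1, with heads at (160,20) and (162,168) outside both rails. Next is spanner_2 with the tool turned half round, because joint 7 would otherwise hit its limit.

```bash
python3 - <<'E'
from span import *
im,d,c=load("w6"); P=fcloud(d,*c); m=(P[...,2]>.027)&(P[...,2]<.05)&(np.ptp(im.astype(int),axis=2)<40); q=P[m]; o=(q[:,:2]-[.4475,-.3843])@np.array([[.861,-.508],[-.508,-.861]]).T
k=abs(o[:,0])<.035; k&=abs(o[:,1])<.012; print("shank z",np.percentile(q[k][:,2],[10,50,90]).round(4),"y",np.percentile(o[k][:,1],[3,97]).round(4))
for s in(1,-1):
    h=(o[:,0]*s>.058)&(o[:,0]*s<.1)&(abs(o[:,1])<.03); print("head",h.sum(),o[h].max(0).round(4),o[h].min(0).round(4),np.median(q[h][:,2]).round(4))
for n in("scene","side"):
    f=np.load(n+"0.npz"); P=cloud(f["d"],f["K"],f["R"],f["t"]).reshape(-1,3); P=P[(P[:,2]>.05)&(P[:,2]<.4)]
    for y in np.arange(.2,.6,.025):
        k=(P[:,1]>=y)&(P[:,1]<y+.025)&(P[:,0]>.45)&(P[:,0]<.8); print(n,round(y,3),np.sort(P[k,0])[:1].round(3),end="; ")
    print()
E
python3 -m handwheel '[[0.05,0,0,-0.05,0,0,-10.43],[0.05,0,0,-0.05,0,0,-10.43],[0.05,0,0,0,0,0,-10.43],[0.05,0,0,0,0,0,-10.43],[0.05,0,0,0,0,0,-10.43],[0.05,0,0,0,0,0,-10.43],[0.05,0,0,0,0,0,-10.43],[0.05,0,0,0,0,0,-10.43],[0.05,0,0,0,0,0,-10.43],[0.05,0,0,0,0,0,-10.43],[0.05,0,0,0,0,0,-10.43],[0.05,0,0,0,0,0,-10.43]]'
python3 -m handwheel '[[0.05,0,0,0,0,0,-10.43],[0.05,0,0,0,0,0,-10.43],[0.05,0,0,0,0,0,-10.43],[0.05,0,0,0,0,0,-10.43],[0.05,0,0,0,0,0,-10.43],[0.05,0,0,0,0,0,0],[0.05,0,0,0,0,0,0]]'
python3 - <<'E'
from span import *
goto(.457,0,.29,yaw=146.8)
E
```

```text
shank z [0.0307 0.0317 0.0326] y [-0.0076  0.0054]
head 721 [0.0915 0.0173] [ 0.0585 -0.0192] 0.0317
head 672 [-0.0581  0.0163] [-0.0949 -0.0199] 0.0316
scene 0.2 []; scene 0.225 []; scene 0.25 []; scene 0.275 [0.69]; scene 0.3 [0.658]; scene 0.325 [0.587]; scene 0.35 [0.584]; scene 0.375 [0.591]; scene 0.4 [0.663]; scene 0.425 []; scene 0.45 []; scene 0.475 []; scene 0.5 []; scene 0.525 []; scene 0.55 []; scene 0.575 []; 
side 0.2 []; side 0.225 []; side 0.25 []; side 0.275 [0.709]; side 0.3 [0.666]; side 0.325 [0.592]; side 0.35 [0.589]; side 0.375 [0.596]; side 0.4 [0.665]; side 0.425 []; side 0.45 []; side 0.475 []; side 0.5 []; side 0.525 []; side 0.55 []; side 0.575 []; 
time: 17.02
position: [0.4115, -0.3646, 0.291]
tool_rot: [-2.122, -2.309, -0.01]
ft_force: [-0.3, -0.5, 0.2]
grip_width: 0.574
grip_force: 0.0
time: 17.9
position: [0.4117, -0.3648, 0.292]
tool_rot: [-0.906, -3.007, -0.011]
ft_force: [0.8, -0.2, -0.3]
grip_width: 0.577
grip_force: 0.0
tool shift mm [163.7 329.1   4.6] pos [ 0.4117 -0.3648  0.292 ] yaw(tool x) 146.47 tilt 0.4
turn about tool z deg [np.float64(-0.3), np.float64(179.7)] j7 1.62
```

Spanner_1 is seated with its top at z≈0.031. Now to spanner_2.

```bash
python3 -m handwheel '[[0.05,0.0235,0.047,0,0,0,-0.3],[0.05,0.0235,0.047,0,0,0,0],[0.05,0.0235,0.047,0,0,0,0],[0.05,0.0235,0.047,0,0,0,0],[0.05,0.0235,0.047,0,0,0,0],[0.05,0.0235,0.047,0,0,0,0],[0.05,0.0235,0.047,0,0,0,0],[0.05,0.025,0.053,0,0,0,0],[0.05,0.025,0.053,0,0,0,0],[0.05,0.025,0.053,0,0,0,0],[0.05,0.025,0.053,0,0,0,0],[0.05,0.025,0.053,0,0,0,0]]'
python3 -m handwheel '[[0.05,0.025,0.053,0.01,0,0,0],[0.05,0.025,0.053,0.01,0,0,0],[0.05,0.025,0.053,0.01,0,0,0],[0.05,0,0,0.05,0,0,0],[0.05,0,0,0.05,0,0,0],[0.05,0,0,0,0,0,0],[0.05,0,0,0,0,0,0]]'
python3 - <<'E'
from span import *
wrist("w7"); goto(.5219,.468,.04,yaw=146.8)
im,d,c=load("w7"); P=fcloud(d,*c); m=((P[...,2]>.0035)&(P[...,2]<.012)&(im.max(2)<175)).astype(np.uint8); m[240:]=0
nl,L,st,ce=cv2.connectedComponentsWithStats(m)
for l in range(1,nl):
    if st[l,4]>150: print(ce[l].round(),st[l],P[L==l].mean(0).round(3))
E
```

```text
time: 19.4
position: [0.4944, 0.2918, 0.2966]
tool_rot: [0.901, 3.009, 0.01]
ft_force: [0.4, -1.2, 0.8]
grip_width: 0.571
grip_force: 0.0
time: 20.27
position: [0.5184, 0.4661, 0.1695]
tool_rot: [0.896, 3.01, 0.012]
ft_force: [0.3, 0.7, 1.2]
grip_width: 0.578
grip_force: 0.0
tool shift mm [ -2.    1.8 130.4] pos [0.5186 0.4665 0.1704] yaw(tool x) 146.85 tilt 0.54
turn about tool z deg [np.float64(0.0), np.float64(-180.0)] j7 -0.13
[123.  69.] [  61   40  120   58 1421] [0.31  0.401 0.007]
[333.  72.] [318  51  37  37 586] [0.444 0.578 0.007]
[282. 167.] [ 267  116   32  124 1451] [0.499 0.483 0.008]
[475. 186.] [ 428  132   88  108 2044] [0.634 0.663 0.009]
[144. 206.] [121 177  53  63 583] [0.449 0.335 0.007]
```

```bash
python3 -m handwheel '[[0.05,-0.001,0.001,0.06,0,0,0],[0.05,-0.001,0,0.06,0,0,0],[0.05,0,0,0.035,0,0,0],[0.05,0,0,0.01,0,0,0],[0.05,0,0,0,0,0,0],[0.05,0,0,0,0,0,0]]'
python3 - <<'E'
from span import *
goto(.5219,.468,.001,yaw=146.8)
E
```

```text
time: 21.08
position: [0.5216, 0.4677, 0.0056]
tool_rot: [0.894, 3.009, 0.015]
ft_force: [-0.5, -0.3, 0.7]
grip_width: 0.577
grip_force: 0.0
tool shift mm [-0.1  0.4  4.6] pos [0.5216 0.4677 0.0056] yaw(tool x) 146.91 tilt 0.57
turn about tool z deg [np.float64(0.1), np.float64(-179.9)] j7 -0.2
```

```bash
python3 -m handwheel '[[0.05,0,0,0.004,0,0,0],[0.05,0,0,0.001,0,0,0],[0.05,0,0,0,0,0,0]]'; python3 -m handwheel '[[0,0,0,0,0,0,0],[0,0,0,0,0,0,0],[0,0,0,0,0,0,0],[0,0,0,0,0,0,0],[0,0,0,0,0,0,0],[0,0,0,0,0,0,0],[0,0,0,0,0,0,0]]' 35; python3 -m handwheel '[[0,0,0,-0.01,0,0,0],[0,0,0,-0.02,0,0,0],[0,0,0,-0.03,0,0,0],[0,0,0,0,0,0,0]]'
```

```text
time: 21.45
position: [0.5214, 0.4674, 0.0007]
tool_rot: [0.894, 3.009, 0.013]
ft_force: [-0.7, -0.7, 9.5]
grip_width: 0.577
grip_force: 4.8
time: 22.32
position: [0.5202, 0.4662, 0.0005]
tool_rot: [0.894, 3.01, 0.008]
ft_force: [-3.5, -5.0, 12.0]
grip_width: 0.133
grip_force: 36.1
time: 22.82
position: [0.5215, 0.4679, 0.0615]
tool_rot: [0.893, 3.008, 0.018]
ft_force: [0.2, -0.4, -1.9]
grip_width: 0.132
grip_force: 35.0
```

```bash
python3 -m handwheel '[[0,0,0,-0.055,0,0,0],[0,0,0,-0.055,0,0,0],[0,0,0,-0.055,0,0,0],[0,0,0,-0.055,0,0,0],[0,-0.025,-0.0535,0,0,0,0],[0,-0.025,-0.0535,0,0,0,0],[0,-0.025,-0.0535,0,0,0,0],[0,-0.025,-0.0535,0,0,0,0],[0,-0.025,-0.0535,0,0,0,0],[0,-0.025,-0.0535,0,0,0,0],[0,-0.025,-0.0535,0,0,0,0],[0,-0.025,-0.0535,0,0,0,0]]'
python3 -m handwheel '[[0,-0.033,-0.047,0,0,0,0],[0,-0.033,-0.047,0,0,0,0],[0,-0.033,-0.047,0,0,0,0],[0,-0.033,-0.047,0,0,0,0],[0,-0.033,-0.047,0,0,0,0],[0,-0.033,-0.047,0,0,0,0],[0,0,0,0,0,0,-2.6],[0,0,0,0,0,0,0],[0,0,0,0,0,0,0]]'
python3 - <<'E'
from span import *
goto(.4707,-.3452,.065,yaw=149.5)
E
```

```text
time: 24.32
position: [0.4532, -0.0043, 0.2751]
tool_rot: [0.897, 3.008, 0.005]
ft_force: [1.0, -1.0, -2.2]
grip_width: 0.131
grip_force: 35.0
time: 25.45
position: [0.4664, -0.3448, 0.2732]
tool_rot: [0.823, 3.031, 0.009]
ft_force: [-1.5, -0.6, -1.4]
grip_width: 0.129
grip_force: 35.0
tool shift mm [ -4.1   0.6 208.2] pos [ 0.4664 -0.3448  0.2732] yaw(tool x) 149.6 tilt 0.34
turn about tool z deg [np.float64(0.1), np.float64(-179.9)] j7 1.5
```

```bash
python3 -m handwheel '[[0,-0.004,0.0005,0.055,0,0,0],[0,0,0,0.055,0,0,0],[0,0,0,0.055,0,0,0],[0,0,0,0.043,0,0,0],[0,0,0,0,0,0,0],[0,0,0,0,0,0,0]]'
python3 - <<'E'
from span import *
goto(.4707,-.3452,.024,yaw=149.5)
E
```

```text
time: 26.2
position: [0.4718, -0.3467, 0.0674]
tool_rot: [0.823, 3.028, 0.007]
ft_force: [-0.0, -0.2, -1.2]
grip_width: 0.129
grip_force: 35.0
tool shift mm [ 1.8  0.5 43.4] pos [ 0.4718 -0.3467  0.0674] yaw(tool x) 149.58 tilt 0.34
turn about tool z deg [np.float64(0.1), np.float64(-179.9)] j7 1.39
```

```bash
python3 -m handwheel '[[0,0.002,0.0005,0.02,0,0,0],[0,0,0,0.014,0,0,0],[0,0,0,0.005,0,0,0],[0,0,0,0,0,0,0]]'; python3 -m handwheel '[[0,0,0,0.003,0,0,0],[0,0,0,0,0,0,0]]'
python3 - <<'E'
from span import *
goto(.4707,-.3452,.024,yaw=149.5)
E
```

```text
time: 26.7
position: [0.4687, -0.3446, 0.0258]
tool_rot: [0.825, 3.031, 0.01]
ft_force: [0.2, -0.3, -1.0]
grip_width: 0.132
grip_force: 35.0
time: 26.95
position: [0.4695, -0.3451, 0.0244]
tool_rot: [0.825, 3.03, 0.008]
ft_force: [-1.8, 0.9, 4.0]
grip_width: 0.126
grip_force: 35.0
tool shift mm [-1.   0.5  0.4] pos [ 0.4695 -0.3451  0.0244] yaw(tool x) 149.54 tilt 0.31
turn about tool z deg [np.float64(0.0), np.float64(-180.0)] j7 1.36
```

```bash
python3 -m handwheel '[[0.026,0,0,0,0,0,0],[0.026,0,0,0,0,0,0],[0.026,0,0,0,0,0,0],[0.026,0,0,-0.02,0,0,0],[0.026,0,0,-0.05,0,0,0],[0.05,0,0,-0.055,0,0,0],[0.05,0,0,-0.055,0,0,0],[0.05,0,0,-0.055,0,0,0],[0.05,0,0,-0.01,0,0,4.9],[0.05,0,0,0,0,0,0]]'
cat > chk.py <<'E'
from span import *
import sys
SL={1:(.4475,-.3843,.059),2:(.4707,-.3452,.051),3:(.4936,-.3064,.043),4:(.5167,-.2672,.035)}
def chk(name,ks):
    im,d,c=load(name); P=fcloud(d,*c); m=(P[...,2]>.027)&(P[...,2]<.06)&(np.ptp(im.astype(int),axis=2)<40); q=P[m]
    for k in ks:
        x,y,hd=SL[k]; o=(q[:,:2]-[x,y])@np.array([[.861,-.508],[-.508,-.861]]).T
        s=(abs(o[:,0])<hd-.02)&(abs(o[:,1])<.012)
        if s.sum()<10: print(k,"no points"); continue
        print(k,"shank n",s.sum(),"z",np.percentile(q[s][:,2],[10,50,90]).round(4),"y",np.percentile(o[s][:,1],[3,97]).round(4),end=" ")
        for g in(1,-1):
            h=(o[:,0]*g>hd-.004)&(o[:,0]*g<hd+.045)&(abs(o[:,1])<.022); 
            if h.sum(): print("head",h.sum(),"far end",np.percentile(o[h,0]*g,99).round(4),"z",np.median(q[h][:,2]).round(4),end=" ")
        print()
E
python3 - <<'E'
from chk import *
wrist("w8"); chk("w8",[1,2]); goto(.5935,.1972,.28,yaw=144.6)
E
```

```text
time: 28.2
position: [0.4691, -0.3462, 0.2706]
tool_rot: [0.951, 2.99, 0.006]
ft_force: [0.8, 0.6, 0.4]
grip_width: 0.572
grip_force: 0.0
1 shank n 653 z [0.0304 0.0315 0.0326] y [-0.0081  0.0051] head 415 far end 0.0898 z 0.0315 head 525 far end 0.0936 z 0.0315 
2 shank n 458 z [0.0305 0.0316 0.0326] y [-0.0057  0.0055] head 340 far end 0.0785 z 0.0316 head 394 far end 0.0797 z 0.0316 
tool shift mm [211.4 515.8  -8.1] pos [ 0.4685 -0.346   0.2691] yaw(tool x) 144.75 tilt 0.3
turn about tool z deg [np.float64(0.1), np.float64(-179.9)] j7 1.42
```

Spanners 1 and 2 are seated, flat and centred. Now spanner_3.

```bash
python3 -m handwheel '[[0.05,0.021,0.0515,-0.008,0,0,0],[0.05,0.021,0.0515,0,0,0,0],[0.05,0.021,0.0515,0,0,0,0],[0.05,0.021,0.0515,0,0,0,0],[0.05,0.021,0.0515,0,0,0,0],[0.05,0.021,0.0515,0,0,0,0],[0.05,0.021,0.0515,0,0,0,0],[0.05,0.021,0.0515,0,0,0,0],[0.05,0.021,0.0515,0,0,0,0],[0.05,0.021,0.0515,0,0,0,0],[0.05,0,0,0,0,0,0],[0.05,0,0,0,0,0,0]]'
python3 - <<'E'
from span import *
wrist("w9"); goto(.5935,.1972,.04,yaw=144.6)
im,d,c=load("w9"); P=fcloud(d,*c); m=((P[...,2]>.0035)&(P[...,2]<.012)&(im.max(2)<175)).astype(np.uint8); m[240:]=0
nl,L,st,ce=cv2.connectedComponentsWithStats(m)
for l in range(1,nl):
    if st[l,4]>150: print(ce[l].round(),st[l],P[L==l].mean(0).round(3))
q=P[(P[...,2]>.06)&(P[...,2]<.28)&(P[...,1]>.1)&(P[...,0]>.5)&(P[...,0]<.72)&(P[...,1]<.36)]; print(len(q))
E
```

```text
time: 29.75
position: [0.5946, 0.195, 0.2784]
tool_rot: [-0.951, -2.993, -0.007]
ft_force: [0.7, -0.6, -1.1]
grip_width: 0.577
grip_force: 0.0
tool shift mm [  2.9   0.9 238.7] pos [0.5951 0.1938 0.2787] yaw(tool x) 144.6 tilt 0.24
turn about tool z deg [np.float64(0.0), np.float64(-180.0)] j7 0.34
[20. 21.] [  0   0  37  42 183] [ 0.108 -0.001  0.008]
[310.  43.] [281   8  58  70 553] [0.471 0.332 0.007]
[527.  42.] [509   8  42  67 730] [0.635 0.662 0.009]
[ 90. 128.] [ 68  79  47  97 284] [0.368 0.011 0.008]
[280. 171.] [271 123  20  99 749] [0.591 0.198 0.007]
10381
```

```bash
python3 - <<'E'
from span import *
span("w9",{3:(280,171),4:(310,43)})
im,d,c=load("w9"); P=fcloud(d,*c)
# clearance: obstacle points in the tool-aligned box swept by the body
a=np.radians(144.6); X=np.array([np.cos(a),np.sin(a)]); Y=np.array([np.sin(a),-np.cos(a)])
for n in("scene","side"):
    f=np.load(n+"0.npz"); Q=cloud(f["d"],f["K"],f["R"],f["t"]).reshape(-1,3); Q=Q[(Q[:,2]>.03)&(Q[:,2]<.4)&(np.linalg.norm(Q[:,:2]-[.5935,.1972],axis=1)<.2)]
    o=np.c_[(Q[:,:2]-[.5935,.1972])@X,(Q[:,:2]-[.5935,.1972])@Y]; k=np.maximum(abs(o[:,0])-.0375,abs(o[:,1])-.095); i=k.argsort()[:5]; print(n,k[i].round(3),o[i].round(3).tolist(),Q[i].round(3).tolist())
E
python3 -m handwheel '[[0.05,0.002,0.0005,0.055,0,0,0],[0.05,0,0,0.055,0,0,0],[0.05,0,0,0.05,0,0,0],[0.05,0,0,0,0,0,0]]'
python3 - <<'E'
from span import *
goto(.5935,.1972,.001,yaw=144.6)
E
```

```text
3 761 ctr [0.5929 0.1968] LxW [0.025 0.136] shank w 0.0096 ang 144.4 ztop [0.0075 0.0086]
4 573 ctr [0.4691 0.3329] LxW [0.023 0.112] shank w 0.0088 ang 0.5 ztop [0.0075 0.0089]
scene [0.024 0.029 0.033 0.033 0.035] [[0.062, 0.119], [0.067, 0.119], [0.07, 0.12], [0.071, 0.121], [0.072, 0.123]] [[0.612, 0.33, 0.044], [0.608, 0.333, 0.033], [0.606, 0.336, 0.053], [0.606, 0.337, 0.067], [0.606, 0.339, 0.071]]
side [0.014 0.014 0.037 0.039 0.039] [[-0.03, 0.109], [-0.025, 0.109], [0.073, 0.132], [0.077, 0.121], [0.077, 0.133]] [[0.681, 0.268, 0.031], [0.677, 0.272, 0.035], [0.611, 0.347, 0.096], [0.601, 0.34, 0.075], [0.608, 0.35, 0.1]]
time: 30.3
position: [0.592, 0.1935, 0.1157]
tool_rot: [-0.957, -2.987, -0.001]
ft_force: [0.7, -0.4, 0.4]
grip_width: 0.576
grip_force: 0.0
tool shift mm [  0.3   4.  114.7] pos [0.592  0.1935 0.1157] yaw(tool x) 144.47 tilt 0.31
turn about tool z deg [np.float64(-0.1), np.float64(179.9)] j7 0.27
```

```bash
python3 -m handwheel '[[0.05,0,0.0025,0.05,0,0,0],[0.05,0,0,0.04,0,0,0],[0.05,0,0,0.012,0,0,0],[0.05,0,0,0,0,0,0],[0.05,0,0,0,0,0,0]]'
python3 - <<'E'
from span import *
goto(.5932,.197,.001,yaw=144.5)
E
```

```text
time: 30.92
position: [0.5976, 0.2009, 0.0202]
tool_rot: [0.954, 2.989, 0.013]
ft_force: [0.3, 0.4, 0.8]
grip_width: 0.575
grip_force: 0.0
tool shift mm [ 1.4 -5.9 19.1] pos [0.5976 0.2009 0.0202] yaw(tool x) 144.61 tilt 0.51
turn about tool z deg [np.float64(0.1), np.float64(-179.9)] j7 0.2
```

```bash
python3 -m handwheel '[[0.05,0.001,-0.005,0.01,0,0,0],[0.05,0,0,0.004,0,0,0],[0.05,0,0,0,0,0,0],[0.05,0,0,0,0,0,0]]'
python3 - <<'E'
from span import *
goto(.5932,.197,.001,yaw=144.5)
E
```

```text
time: 31.42
position: [0.5923, 0.1971, 0.0036]
tool_rot: [0.954, 2.993, 0.01]
ft_force: [-0.6, -0.7, 0.3]
grip_width: 0.573
grip_force: 0.0
tool shift mm [-0.8  0.4  2.6] pos [0.5923 0.1971 0.0036] yaw(tool x) 144.64 tilt 0.35
turn about tool z deg [np.float64(0.1), np.float64(-179.9)] j7 0.2
```

```bash
python3 -m handwheel '[[0.05,-0.001,0,0.003,0,0,0],[0.05,0,0,0.001,0,0,0],[0.05,0,0,0,0,0,0]]'; python3 -m handwheel '[[0,0,0,0,0,0,0],[0,0,0,0,0,0,0],[0,0,0,0,0,0,0],[0,0,0,0,0,0,0],[0,0,0,0,0,0,0],[0,0,0,0,0,0,0],[0,0,0,0,0,0,0]]' 35; python3 -m handwheel '[[0,0,0,-0.01,0,0,0],[0,0,0,-0.02,0,0,0],[0,0,0,-0.03,0,0,0],[0,0,0,0,0,0,0]]'
```

```text
time: 31.8
position: [0.5934, 0.1967, 0.0006]
tool_rot: [0.954, 2.992, 0.009]
ft_force: [-2.8, 0.1, 6.5]
grip_width: 0.576
grip_force: 3.4
time: 32.67
position: [0.5933, 0.1952, 0.0005]
tool_rot: [0.955, 2.992, 0.006]
ft_force: [-3.2, -2.1, 8.2]
grip_width: 0.114
grip_force: 35.9
time: 33.17
position: [0.5949, 0.1975, 0.0631]
tool_rot: [0.952, 2.988, 0.015]
ft_force: [-0.0, 0.1, -0.1]
grip_width: 0.114
grip_force: 35.0
```

```bash
python3 -m handwheel '[[0,0,0,-0.055,0,0,0],[0,0,0,-0.055,0,0,0],[0,0,0,-0.055,0,0,0],[0,0,0,-0.055,0,0,0],[0,-0.0233,-0.052,0,0,0,0],[0,-0.0233,-0.052,0,0,0,0],[0,-0.0233,-0.052,0,0,0,0],[0,-0.0233,-0.052,0,0,0,0],[0,-0.0233,-0.052,0,0,0,0],[0,-0.0233,-0.052,0,0,0,0],[0,-0.0233,-0.052,0,0,0,0],[0,-0.0233,-0.052,0,0,0,0]]'
python3 -m handwheel '[[0,-0.0233,-0.052,0,0,0,0],[0,0,0,0,0,0,-4.9],[0,0,0,0,0,0,0],[0,0,0,0,0,0,0]]'
python3 - <<'E'
from span import *
goto(.4936,-.3064,.065,yaw=149.5)
E
```

```text
time: 34.67
position: [0.5028, -0.2539, 0.2767]
tool_rot: [0.954, 2.993, 0.008]
ft_force: [0.2, -0.1, -1.0]
grip_width: 0.113
grip_force: 35.0
time: 35.17
position: [0.493, -0.3069, 0.2766]
tool_rot: [0.824, 3.031, 0.009]
ft_force: [0.5, 0.2, 0.4]
grip_width: 0.111
grip_force: 35.0
tool shift mm [ -0.5  -0.6 211.6] pos [ 0.493  -0.3069  0.2766] yaw(tool x) 149.58 tilt 0.35
turn about tool z deg [np.float64(0.1), np.float64(-179.9)] j7 1.4
```

```bash
python3 -m handwheel '[[0,0,0,0.055,0,0,0],[0,0,0,0.055,0,0,0],[0,0,0,0.055,0,0,0],[0,0,0,0.045,0,0,0],[0,0,0,0,0,0,0],[0,0,0,0,0,0,0]]'
python3 - <<'E'
from span import *
goto(.4936,-.3064,.024,yaw=149.5)
E
```

```text
time: 35.92
position: [0.4946, -0.3069, 0.0686]
tool_rot: [0.823, 3.028, 0.008]
ft_force: [0.2, -0.3, 0.8]
grip_width: 0.116
grip_force: 35.0
tool shift mm [ 1.2 -0.3 44.6] pos [ 0.4946 -0.3069  0.0686] yaw(tool x) 149.59 tilt 0.36
turn about tool z deg [np.float64(0.1), np.float64(-179.9)] j7 1.28
```

```bash
python3 -m handwheel '[[0,0,0,0.02,0,0,0],[0,0,0,0.015,0,0,0],[0,0,0,0.005,0,0,0],[0,0,0,0,0,0,0]]'; python3 -m handwheel '[[0,0,0,0.003,0,0,0],[0,0,0,0,0,0,0]]'
python3 - <<'E'
from span import *
goto(.4936,-.3064,.024,yaw=149.5)
E
```

```text
time: 36.42
position: [0.4929, -0.3066, 0.0261]
tool_rot: [0.825, 3.031, 0.01]
ft_force: [-1.4, 0.1, -0.3]
grip_width: 0.114
grip_force: 35.0
time: 36.67
position: [0.4937, -0.307, 0.0244]
tool_rot: [0.825, 3.029, 0.008]
ft_force: [-0.6, -0.0, 3.1]
grip_width: 0.113
grip_force: 35.0
tool shift mm [0.4 0.5 0.5] pos [ 0.4937 -0.307   0.0244] yaw(tool x) 149.54 tilt 0.32
turn about tool z deg [np.float64(0.0), np.float64(-180.0)] j7 1.25
```

```bash
python3 -m handwheel '[[0.026,0,0,0,0,0,0],[0.026,0,0,0,0,0,0],[0.026,0,0,0,0,0,0],[0.026,0,0,-0.02,0,0,0],[0.026,0,0,-0.05,0,0,0],[0.05,0,0,-0.055,0,0,0],[0.05,0,0,-0.055,0,0,0],[0.05,0,0,-0.055,0,0,0],[0.05,0,0,-0.015,0,0,0],[0.05,0,0,0,0,0,0]]'
python3 - <<'E'
from chk import *
wrist("w10"); chk("w10",[1,2,3])
E
python3 -m handwheel '[[0.05,0,0,0,0,0,-10.4],[0.05,0,0,0,0,0,-10.4],[0.05,0,0,0,0,0,-10.4],[0.05,0,0,0,0,0,0],[0.05,0,0,0,0,0,0]]'
python3 - <<'E'
from chk import *
goto(.4688,.3332,.28,yaw=180.7)
E
```

```text
time: 37.92
position: [0.4931, -0.3081, 0.2751]
tool_rot: [0.824, 3.028, 0.007]
ft_force: [-0.1, -0.1, -0.7]
grip_width: 0.573
grip_force: 0.0
1 shank n 642 z [0.0304 0.0316 0.0326] y [-0.008   0.0053] head 413 far end 0.0888 z 0.0314 head 516 far end 0.0941 z 0.0315 
2 shank n 451 z [0.0304 0.0315 0.0327] y [-0.0066  0.0046] head 323 far end 0.0794 z 0.0315 head 398 far end 0.0804 z 0.0315 
3 shank n 287 z [0.0307 0.0317 0.0328] y [-0.0046  0.0043] head 245 far end 0.0671 z 0.0314 head 276 far end 0.068 z 0.0315 
time: 38.6
position: [0.492, -0.3079, 0.2724]
tool_rot: [-0.016, 3.141, 0.011]
ft_force: [0.2, 1.4, -0.0]
grip_width: 0.576
grip_force: 0.0
tool shift mm [ 16.8 641.4  -3.3] pos [ 0.492  -0.3079  0.2724] yaw(tool x) -179.43 tilt 0.39
turn about tool z deg [np.float64(-0.1), np.float64(179.9)] j7 1.91
```

Three are seated. Now spanner_4.

```bash
python3 -m handwheel '[[0.05,0.0015,0.058,-0.008,0,0,0],[0.05,0.0015,0.058,0,0,0,0],[0.05,0.0015,0.058,0,0,0,0],[0.05,0.0015,0.058,0,0,0,0],[0.05,0.0015,0.058,0,0,0,0],[0.05,0.0015,0.058,0,0,0,0],[0.05,0.0015,0.058,0,0,0,0],[0.05,0.0015,0.058,0,0,0,0],[0.05,0.0015,0.058,0,0,0,0],[0.05,0.0015,0.058,0,0,0,0],[0.05,0.0015,0.0585,0,0,0,0],[0.05,0,0,0,0,0,0]]'
python3 -m handwheel '[[0.05,0,0,0.03,0,0,0],[0.05,0,0,0.03,0,0,0],[0.05,0,0,0,0,0,0]]'
python3 - <<'E'
from span import *
im,d,c=wrist("w11"); P=fcloud(d,*c); m=((P[...,2]>.0035)&(P[...,2]<.012)&(im.max(2)<175)).astype(np.uint8); m[240:]=0
nl,L,st,ce=cv2.connectedComponentsWithStats(m)
for l in range(1,nl):
    if st[l,4]>150: print(ce[l].round(),st[l],P[L==l].mean(0).round(3))
l=[i for i in range(1,nl) if st[i,4]>150 and abs(ce[i][0]-281)<30]; u,v=ce[l[0]].astype(int); span("w11",{4:(u,v)})
goto(.4688,.3332,.001,yaw=180.7)
E
```

```text
time: 40.1
position: [0.4619, 0.3388, 0.2843]
tool_rot: [0.043, -3.14, -0.015]
ft_force: [-0.4, 0.5, -0.7]
grip_width: 0.575
grip_force: 0.0
time: 40.48
position: [0.4674, 0.3281, 0.2228]
tool_rot: [0.016, -3.141, -0.004]
ft_force: [0.3, -0.2, 1.2]
grip_width: 0.575
grip_force: 0.0
[342.  52.] [ 294    0   91  107 1272] [0.309 0.399 0.007]
[ 51. 111.] [ 46  51  14 121 441] [0.364 0.011 0.008]
[284. 181.] [275 136  20  93 798] [0.466 0.333 0.008]
[ 34. 208.] [  5 185  42  55 244] [ 0.501 -0.042  0.008]
4 829 ctr [0.4688 0.3329] LxW [0.022 0.112] shank w 0.0073 ang 0.4 ztop [0.0076 0.0086]
tool shift mm [ -0.5   3.2 223.6] pos [0.468  0.3291 0.2246] yaw(tool x) -179.39 tilt 0.25
turn about tool z deg [np.float64(-0.1), np.float64(179.9)] j7 0.64
```

```bash
python3 -m handwheel '[[0.05,0,0.002,0.06,0,0,0],[0.05,0,0,0.06,0,0,0],[0.05,0,0,0.05,0,0,0],[0.05,0,0,0.03,0,0,0],[0.05,0,0,0,0,0,0],[0.05,0,0,0,0,0,0],[0.05,0,0,0,0,0,0]]'
python3 - <<'E'
from span import *
goto(.4688,.333,.001,yaw=180.5)
E
```

```text
time: 41.4
position: [0.4698, 0.3343, 0.0272]
tool_rot: [-0.019, 3.136, 0.011]
ft_force: [0.5, -0.4, -0.2]
grip_width: 0.571
grip_force: 0.0
tool shift mm [ 1.2 -1.4 26.1] pos [0.4698 0.3343 0.0272] yaw(tool x) -179.3 tilt 0.51
turn about tool z deg [np.float64(0.2), np.float64(-179.8)] j7 0.49
```

```bash
python3 -m handwheel '[[0.05,0.001,-0.0014,0.018,0,0,0],[0.05,0,0,0.006,0,0,0],[0.05,0,0,0.003,0,0,0],[0.05,0,0,0,0,0,0]]'
python3 - <<'E'
from span import *
goto(.4688,.333,.001,yaw=180.5)
E
```

```text
time: 41.9
position: [0.4669, 0.3311, 0.0003]
tool_rot: [-0.02, 3.14, 0.0]
ft_force: [-6.8, -8.2, 25.7]
grip_width: 0.577
grip_force: 13.2
tool shift mm [-1.9  1.9 -0.7] pos [4.669e-01 3.311e-01 3.000e-04] yaw(tool x) -179.27 tilt 0.1
turn about tool z deg [np.float64(0.2), np.float64(-179.8)] j7 0.47
```

```bash
python3 -m handwheel '[[0.05,-0.001,0.001,-0.0015,0,0,0],[0.05,0,0,0,0,0,0]]'; python3 -m handwheel '[[0,0,0,0,0,0,0],[0,0,0,0,0,0,0],[0,0,0,0,0,0,0],[0,0,0,0,0,0,0],[0,0,0,0,0,0,0],[0,0,0,0,0,0,0],[0,0,0,0,0,0,0]]' 35; python3 -m handwheel '[[0,0,0,-0.01,0,0,0],[0,0,0,-0.02,0,0,0],[0,0,0,-0.03,0,0,0],[0,0,0,0,0,0,0]]'
```

```text
time: 42.15
position: [0.467, 0.3312, 0.0004]
tool_rot: [0.02, -3.141, 0.001]
ft_force: [-7.1, -7.3, 18.0]
grip_width: 0.572
grip_force: 9.3
time: 43.02
position: [0.4696, 0.3325, 0.0005]
tool_rot: [-0.019, 3.137, 0.005]
ft_force: [-0.0, -3.9, 10.8]
grip_width: 0.096
grip_force: 36.7
time: 43.52
position: [0.4695, 0.3345, 0.0624]
tool_rot: [-0.021, 3.135, 0.013]
ft_force: [-0.3, 0.6, -0.6]
grip_width: 0.095
grip_force: 35.0
```

```bash
python3 -m handwheel '[[0,0,0,-0.055,0,0,0],[0,0,0,-0.055,0,0,0],[0,0,0,-0.055,0,0,0],[0,0,0,-0.055,0,0,0],[0,-0.0036,-0.0547,0,0,0,0],[0,-0.0036,-0.0547,0,0,0,0],[0,-0.0036,-0.0547,0,0,0,0],[0,-0.0036,-0.0547,0,0,0,0],[0,-0.0036,-0.0547,0,0,0,0],[0,-0.0036,-0.0547,0,0,0,0],[0,-0.0036,-0.0547,0,0,0,0],[0,-0.0036,-0.0547,0,0,0,0]]'
python3 -m handwheel '[[0,-0.0036,-0.0547,0,0,0,0],[0,-0.0036,-0.0547,0,0,0,0],[0,-0.0036,-0.0547,0,0,0,0],[0,0,0,0,0,0,10.4],[0,0,0,0,0,0,10.4],[0,0,0,0,0,0,10.4],[0,0,0,0,0,0,0],[0,0,0,0,0,0,0]]'
python3 - <<'E'
from span import *
goto(.5167,-.2672,.065,yaw=149.5)
E
```

```text
time: 45.02
position: [0.5018, -0.1072, 0.2769]
tool_rot: [-0.02, 3.14, 0.007]
ft_force: [0.8, 0.8, 0.2]
grip_width: 0.097
grip_force: 35.0
time: 46.02
position: [0.515, -0.2692, 0.2761]
tool_rot: [0.82, 3.032, 0.009]
ft_force: [-0.3, 0.2, 0.1]
grip_width: 0.096
grip_force: 35.0
tool shift mm [ -0.7   1.4 211.1] pos [ 0.515  -0.2692  0.2761] yaw(tool x) 149.73 tilt 0.34
turn about tool z deg [np.float64(0.2), np.float64(-179.8)] j7 1.32
```

```bash
python3 - <<'E'
from h import *
X=np.array([-.861,.508]);Y=np.array([.508,.861])
for n in("scene","side"):
    f=np.load(n+"0.npz"); Q=cloud(f["d"],f["K"],f["R"],f["t"]).reshape(-1,3); Q=Q[(Q[:,2]>.055)&(Q[:,2]<.4)&(np.linalg.norm(Q[:,:2]-[.5167,-.2672],axis=1)<.2)]
    o=np.c_[(Q[:,:2]-[.5167,-.2672])@X,(Q[:,:2]-[.5167,-.2672])@Y]; k=np.maximum(abs(o[:,0])-.0375,abs(o[:,1])-.095); i=k.argsort()[:4]; print(n,k[i].round(3),o[i].round(3).tolist(),Q[i].round(3).tolist())
E
python3 -m handwheel '[[0,-0.0005,0.0014,0.055,0,0,0],[0,0,0,0.055,0,0,0],[0,0,0,0.055,0,0,0],[0,0,0,0.04,0,0,0],[0,0,0,0,0,0,0],[0,0,0,0,0,0,0]]'
python3 - <<'E'
from span import *
goto(.5167,-.2672,.024,yaw=149.5)
E
```

```text
scene [0.109 0.109 0.109 0.109] [[-0.147, 0.048], [-0.147, 0.046], [-0.147, 0.051], [-0.147, 0.044]] [[0.667, -0.3, 0.226], [0.666, -0.302, 0.127], [0.669, -0.298, 0.222], [0.666, -0.304, 0.222]]
side [0.057 0.111 0.112 0.113] [[-0.068, 0.152], [0.148, 0.075], [0.15, 0.078], [0.15, 0.074]] [[0.653, -0.171, 0.056], [0.427, -0.127, 0.165], [0.427, -0.124, 0.17], [0.424, -0.127, 0.169]]
time: 46.78
position: [0.518, -0.2677, 0.073]
tool_rot: [0.823, 3.029, 0.009]
ft_force: [0.2, -0.9, -0.7]
grip_width: 0.093
grip_force: 35.0
tool shift mm [ 1.5 -0.6 49. ] pos [ 0.518  -0.2677  0.073 ] yaw(tool x) 149.6 tilt 0.38
turn about tool z deg [np.float64(0.1), np.float64(-179.9)] j7 1.2
```

Clear by over 50 mm. I'll lower it.

```bash
python3 -m handwheel '[[0,0,0,0.025,0,0,0],[0,0,0,0.015,0,0,0],[0,0,0,0.005,0,0,0],[0,0,0,0,0,0,0]]'; python3 -m handwheel '[[0,0,0,0.003,0,0,0],[0,0,0,0,0,0,0]]'
python3 - <<'E'
from span import *
goto(.5167,-.2672,.024,yaw=149.5)
E
```

```text
time: 47.28
position: [0.5172, -0.2673, 0.0269]
tool_rot: [0.825, 3.03, 0.009]
ft_force: [0.2, 0.5, -0.3]
grip_width: 0.096
grip_force: 35.0
time: 47.52
position: [0.5177, -0.2675, 0.0244]
tool_rot: [0.824, 3.029, 0.008]
ft_force: [-1.3, -0.1, 3.2]
grip_width: 0.097
grip_force: 35.0
tool shift mm [ 1.  -0.3  0.4] pos [ 0.5177 -0.2675  0.0244] yaw(tool x) 149.55 tilt 0.33
turn about tool z deg [np.float64(0.0), np.float64(-180.0)] j7 1.16
```

```bash
python3 -m handwheel '[[0.026,0,0,0,0,0,0],[0.026,0,0,0,0,0,0],[0.026,0,0,0,0,0,0],[0.026,0,0,-0.02,0,0,0],[0.026,0,0,-0.05,0,0,0],[0.05,0,0,-0.055,0,0,0],[0.05,0,0,-0.055,0,0,0],[0.05,-0.03,-0.04,-0.03,0,0,0],[0.05,-0.03,-0.04,0,0,0,0],[0.05,0,0,0,0,0,0],[0.05,0,0,0,0,0,0]]'
python3 - <<'E'
from chk import *
im,_,_=wrist("w12"); chk("w12",[1,2,3,4]); cv2.imwrite("pics/w12c.png",im[:300])
im,d,ci=grab("side"); cv2.imwrite("pics/side9.png",im)
E
```

```text
time: 48.9
position: [0.5278, -0.3667, 0.2335]
tool_rot: [0.824, 3.03, 0.011]
ft_force: [-0.3, 0.3, 0.5]
grip_width: 0.572
grip_force: 0.0
1 shank n 857 z [0.0304 0.0316 0.0326] y [-0.0077  0.0054] head 566 far end 0.0898 z 0.0315 head 624 far end 0.0931 z 0.0314 
2 shank n 561 z [0.0307 0.0317 0.0328] y [-0.0052  0.0049] head 454 far end 0.079 z 0.0316 head 480 far end 0.0804 z 0.0316 
3 shank n 376 z [0.0306 0.0318 0.0327] y [-0.005   0.0042] head 334 far end 0.0663 z 0.0317 head 367 far end 0.068 z 0.0315 
4 shank n 212 z [0.0302 0.0318 0.0329] y [-0.0052  0.0035] head 251 far end 0.0551 z 0.0316 head 260 far end 0.0552 z 0.0316
```

View pics/w12c.png

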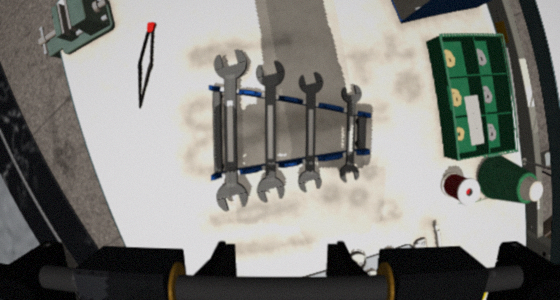

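View pics/side9.png

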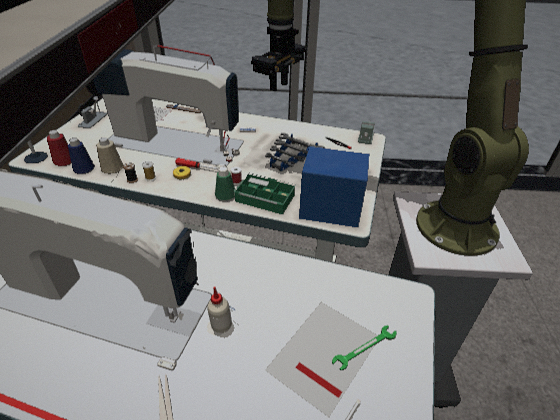

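The wrist view shows the four spanners across the rack from largest (232,130) to smallest (350,130), all flat with their heads outside the rails. The side view shows the bottle (219,312), the spool (236,175) and the green spanner (365,347) where they were. I'll hand in.

```bash
python3 -c "from bench import ctrl; print(ctrl.close_job())"
```

```text
the job is handed in; nothing more can be done
None
```

All four spanners are seated flat in the rack, largest at the wide end down to smallest at the narrow end, with the bottle, spool and green spanner left where they stood; the job was handed in after about 49 s of robot time.

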